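# Index the goniometer's detector arm to its next station

## Task

The detector arm of the goniometer is locked in its parking hole. Pull up the black plunger knob, swing the arm counter-clockwise (seen from above) to the first hole of the adjustable index quadrant, and let the pin snap fully home in it, then let go. Find that hole gently by feel: do not lean hard on the arm against its pin, and leave the detector, the mirror, the fibre source and the loose tools alone.

Things in the scene. Friction and masses are not known exactly. Their poses are not given: they have to be found in the camera images.
- gonio: Goniometer base, fixed to the table: a pie-shaped aluminium plate 12 mm thick, its pointed end at a round bearing, the wide end (radius 180 mm) towards the robot. Origin on the bearing's upright axis at table level, z up; the arm in its parking hole points along -x. All index holes lie on a circle of 135 mm radius about the axis
- park_hole (a point): Mouth of the parking hole (10 mm) in the parking block, 135 mm from the bearing axis, 24 mm above the table; axes as the base's. The block's flat top goes on counter-clockwise as a thin lip that ends 17.5 degrees from the hole
- lip_end (a point): End of the lip on the hole circle, 24 mm above the table, 17.5 degrees from the parking hole. Here the adjustable steel quadrant comes out from under it: flat top 22 mm high, with three 10 mm holes 18 degrees apart. It is clamped by hand at a new place each time: its first hole is 21 to 35 degrees from the parking hole, not measured, and must be felt with the pin riding on it
- detector_arm (a joint): Angle of the detector arm in rad, 0 in the parking hole, growing counter-clockwise seen from above; 0.37 to 0.61 in the quadrant's first hole, 0.68 or more in the second; stops at -0.07 and 1.43. About 0.15 N m of friction; it stays where it is left
- bar_center (a point): Middle of the arm's dark steel bar under the knob, 135 mm from the bearing axis, 32 mm above the table. Bar: 34 mm wide, 27 to 37 mm above the table, ending 17 mm further out. x points along the arm to the bearing, y across the bar (+y the trailing side when swinging counter-clockwise). It can be pushed or held by its sides here; outside it two screw heads stand 30 mm high at 162 mm from the axis
- knob_center (a point): Middle of the grip of the black round plunger knob on the arm's outer end, 26 mm diameter, grip 13 mm high (6.5 mm either way), 66.5 mm above the table when the pin is home; its top is 11 mm above this point. Axes as the arm's. Below it stands an 18 mm steel barrel down to the arm's top (37 mm). It pulls straight up
- plunger (a joint): How far the knob and pin are pulled up, in m: 0 fully home in a hole, 0.008 with the pin resting on the quadrant, 0.010 on the parking block or its lip, 0.015 pulled to the stop. A spring pulls it down with 7 N at 0 and 10.8 N at the stop; let go, it springs down
- index_pin: The steel pin under the knob, 8 mm diameter with a 1 mm chamfered tip, 14 mm above the table when home. Origin on the pin's axis, at table height when home. More than 30 N on it marks the holes; riding on the quadrant it takes about 9 N from the spring; pushing the arm along then takes 3 to 6 N at the bar, and rises steeply once the pin has caught
- detector: Black sensor head 46 mm wide standing on the arm, 54 to 76 mm from the bearing axis (its bracket reaches out to 96 mm), its top about 97 mm above the table. Not to be touched. Origin at its back, z towards the bearing, x up
- sample_mirror: Black square mirror mount, 36 mm, on the bearing, its top 81 mm above the table. Not to be touched. Origin at the centre of its underside, x away from the mirror's face
- fibre_source: Post with a fibre adapter on a round 44 mm foot beside the base on the parking side, 71 mm high. Not to be touched. Origin under its foot, z up
- hex_key_center (a point): Black hex key lying behind the bearing, 34 x 100 x 5 mm; centre. Long leg along y. Leave alone
- loupe_center (a point): Black loupe standing on the table, 36 mm wide, 48 mm high; centre, z up. Leave alone
- tweezers_center (a point): Steel tweezers lying on the dark mat, 15 x 130 x 10 mm; centre, length along y. Leave alone
- screwdriver_center (a point): Yellow-handled screwdriver lying on the table beside the base, 13 x 136 x 11 mm; centre, length along y. Leave alone

How it is judged:
By the outcome, as a careful person would: the job done as asked, in the order asked, and still so for the second after the job is handed in, with the robot touching nothing.
It also fails if it takes over 64 s, if anything falls off the work surface, if the arm or the gripper's body presses on something with over 40 N, if the wrist force passes 120 N, or if a joint passes its speed limit or range.

## Robot

A 6-joint arm with a two-finger parallel gripper is mounted at the origin on a cart in front of the work surface, level with it; the furniture and walls round the work are solid. World frame = base frame: x ahead of the robot, y to its left, z up, the work surface at z = 0. Lengths are in m, angles in rad, forces in N, time in s.
With the tool pointing down it reaches from about 0.425 to 0.95 m from the base axis. Payload 3.5 kg.
Tool frame: the origin (TCP) lies at the very end of the fingers, on their centre line; the grasp point (between the pads) lies 19 mm behind it; z points along the fingers, y is the line along which they close (so a half turn about z gives the same grasp; the last joint's range is limited). The gripper opens to 85 mm and grips with 20 to 120 N. Pads are 22 mm wide; open, the fingers measure 114 mm over their backs; the gripper's body (76 mm by 85 mm) begins 54 mm behind the grasp point. The pads swing forward as they close: fully open they stand 13 mm farther back than shut.
Start: joints at [-1.447, 0.286, 1.577, -0, 1.279, -0.15], TCP at [0.183, -0.65, 0.231] pointing down, gripper open.
Joint ranges: [-2.77, 2.77], [-0.9, 2.22], [0.21, 2.48], [-1.53, 4.67], [0.24, 2.81], [-2.84, 2.84]. Speed limits (rad/s): [2.79, 2.79, 3.14, 3.14, 3.14, 3.14].

## Interface

Orientations are given as a unit quaternion [x, y, z, w].
In Python, from plant import ctrl gives the robot as it stands.
- The arm moves only by the tool carry_out, never from a script. Its argument "deltas" is one flat list of numbers, 6 for each row, row after row: the shift along the tool's x, y, z in m, then the turn, a rotation vector about the tool's x, y, z in rad. A call has 1 to 5 rows; each row is the pose to reach, as a shift and turn from the pose commanded when the call began, along the tool's axes at that moment; what a row does not reach only later rows make up. A row lasts 1/8 s, in which the tool goes at most 62.5 mm and 10.7 degrees, less where a joint would pass 70% of its speed; a pose out of reach is approached as far as the arm can. A call with a gripper value outside its range is refused whole. "grip" is the opening in per cent of the stroke, from 0 (shut) to 100 (fully open), set as the call begins (left out, the last holds). The fingers move at their own pace and stop on an object; "grip_force" is the grip in N (left out, the last holds). Time passes only in rows, so rows that repeat a pose let the fingers close. It gives the time, the measured TCP pose, the force, the opening and the grip force at its end, in the units of the state.
- ctrl.get_state(): the state, without advancing time (a new reading comes with each control period).
- ctrl.read_camera(name): name is "scene" or "top"; returns (picture, depth): 480x640x3 uint8, red, green, blue; 480x640 float32, m along the optical axis (not along the pixel's ray), 0 where there is no reading.
- ctrl.camera_model(name): a dict with "intrinsics" (3x3 intrinsics, pixels), "extrinsics" (4x4, takes a point from world to camera coordinates). Camera axes: x right, y down, z forward; pixel columns grow to the right and rows downward; lengths in m; the calibration is good to about 2 mm. A picture is of the moment at which its call begins. camera_model takes no time and is no camera call.
- ctrl.sign_off(): hands the job in; it is judged then, once.
Trained networks look in the newest picture that a camera, given by its name, has taken for a name from the list of things; names that differ only in an ending like _2 or _b are one class to them, and where a whole thing is asked for, a point or a joint stands for the part that bears it (a point fixed in the world has none). Each returns a list of dicts, best first, with "score" (0 to 1); they miss things now and then, are a little off and sometimes report something else, mostly with a low value. They report only what shows in the picture. A call takes as long as a camera call.
- ctrl.find_in(camera, query): "uv" ([column, row] in pixels, amid what is visible of it).
The state is a dict: "time": time; "qpos": joint angles; "dq": joint speeds; "joint_efforts": joint torques, N m; "eef_pos": TCP position; "tcp_rot": TCP orientation; "contact_force": force on the tool from outside, world axes, zero at the start; "wrist_torque": the same for the moment, N m; "opening": opening from 0.0 (shut) to 1.0 (fully open); "finger_force": force on a finger pad.
Only numpy, scipy, OpenCV 4.12 (cv2) and the standard library are available. Lean on these libraries where they do the work, as an engineer would, in place of code of your own. Each camera call takes 0.05 s, during which the arm holds its last target. There are 200 camera calls.

## Working session

There is one attempt and no reset: what is moved stays moved. The work goes in short steps, Python scripts to look and compute and a tool call to move; the robot and the scene stay as the last step left them, time stands still between calls to the robot, and variables do not carry over. Pictures are saved under pics/ and viewed, at most 10 in all, crops included, and the job is handed in when it is done.

Besides the shell and the picture viewer there is one more tool, called after ">>>" by a JSON object that holds its "api" and its "payload". carry_out: Moves the arm, as the interface text tells. Its arguments: {"type":"object","properties":{"deltas":{"type":"array"},"grip":{"type":"number"},"grip_force":{"type":"number"}},"required":["deltas"]}

```bash
mkdir -p pics; cat > h.py <<'E'
import numpy as np,cv2
from plant import ctrl
def back(cam,uv,depth=None,z=None):
    m=ctrl.camera_model(cam);K=np.array(m["intrinsics"]);E=np.array(m["extrinsics"])
    r=np.linalg.inv(K)@[uv[0],uv[1],1.]
    R=E[:3,:3];t=E[:3,3];c=-R.T@t;d=R.T@r
    if z is not None: return c+d*(z-c[2])/d[2]
    return c+d*depth
def proj(cam,p):
    m=ctrl.camera_model(cam);K=np.array(m["intrinsics"]);E=np.array(m["extrinsics"])
    q=K@(E[:3,:3]@np.array(p)+E[:3,3]);return q[:2]/q[2]
E
python3 - <<'E'
from h import *
for c in("scene","top"):
    im,d=ctrl.read_camera(c);cv2.imwrite(f"pics/{c}0.png",im[:,:,::-1]);np.save(f"{c}.npy",d)
    for q in["gonio","bar_center","knob_center","detector","sample_mirror","fibre_source","loupe_center","screwdriver_center"]:
        for r in ctrl.find_in(c,q)[:1]:
            u,v=r["uv"];dd=np.median(d[int(v)-1:int(v)+2,int(u)-1:int(u)+2])
            print(c,q,np.round(r["uv"],1),round(r["score"],2),np.round(back(c,r["uv"],dd),4))
s=ctrl.get_state();print(s["time"],s["eef_pos"],s["tcp_rot"],s["contact_force"])
E
```

```text
scene gonio [287.1 297. ] 0.89 [0.5342 0.179  0.0104]
scene bar_center [274.6 289.3] 0.66 [0.5341 0.2069 0.0477]
scene knob_center [280.3 302.1] 0.71 [0.4779 0.2358 0.0755]
scene detector [273.7 288.4] 0.47 [0.5334 0.2092 0.0519]
scene sample_mirror [286.4 295.8] 0.7 [0.5381 0.1776 0.0099]
scene fibre_source [215.7 330.3] 0.8 [0.5461 0.3294 0.0163]
scene loupe_center [301.7 390.3] 0.65 [0.3358 0.3079 0.0469]
scene screwdriver_center [201.1 288.2] 0.58 [0.665  0.2904 0.0097]
top gonio [293.4 255.2] 0.56 [0.5407 0.1689 0.0109]
top bar_center [277.4 252.9] 0.7 [0.5443 0.1971 0.0854]
top knob_center [231.5 342.7] 0.74 [0.3512 0.2992 0.0408]
top detector [276.3 255.8] 0.57 [0.5383 0.1996 0.0829]
top sample_mirror [290.8 226.8] 0.6 [0.5992 0.1701 0.0785]
top fibre_source [225. 248.] 0.85 [0.556  0.321  0.0137]
top loupe_center [232.3 343.9] 0.8 [0.3485 0.2976 0.04  ]
top screwdriver_center [240.1 195.4] 0.49 [0.6741 0.2893 0.0095]
0.9 [ 0.18254071 -0.64985769  0.23137002] [9.90647341e-01 1.36447221e-01 5.28199435e-07 4.42854092e-05] [ 0.34746896  0.49492349 -0.19850238]
```

View pics/top0.png

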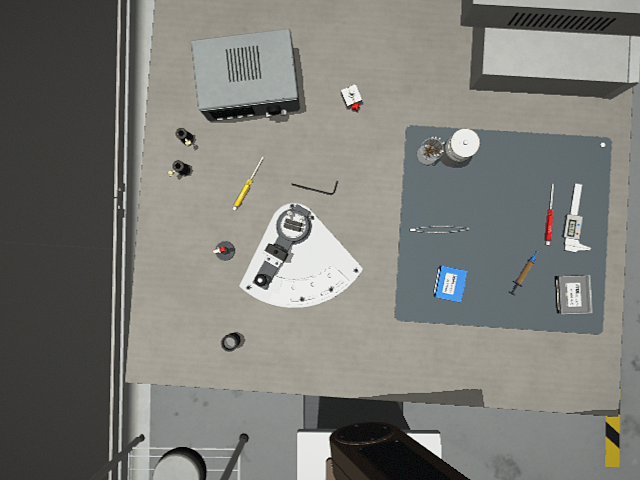

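View pics/scene0.png

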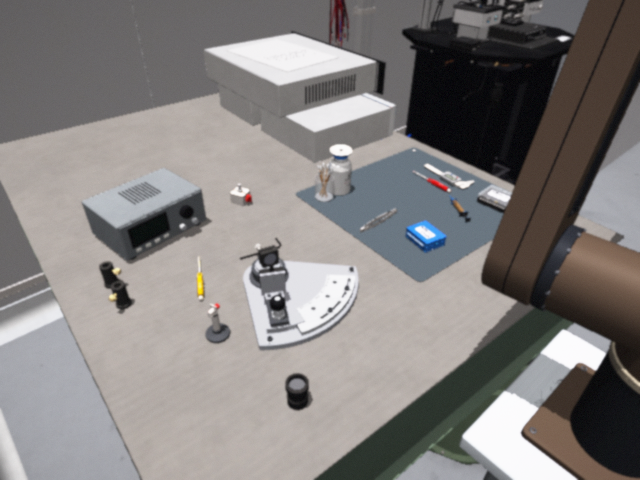

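The top view shows the knob at about (263,281), the bearing and mirror at (295,224), and the quadrant with holes to the right of the arm. The fibre source is at (224,250) and the loupe at (232,342). I'll crop and enlarge to refine these.

```bash
python3 - <<'E'
from h import *
im=cv2.imread("pics/top0.png");c=im[190:320,220:380];cv2.imwrite("pics/topc.png",cv2.resize(c,None,fx=4.6,fy=4.6,interpolation=cv2.INTER_CUBIC))
d=np.load("top.npy")
# points by height above table
H=np.zeros((130,160,3))
for v in range(130):
    for u in range(160): H[v,u]=back("top",(u+220,v+190),d[v+190,u+220])
np.save("H.npy",H)
for lo,hi,n in((.070,.083,"knob/mirror"),(.03,.042,"bar"),(.086,.105,"det")):
    m=((H[...,2]>lo)&(H[...,2]<hi)).astype(np.uint8)
    k,l,st,ce=cv2.connectedComponentsWithStats(m)
    for i in range(1,k):
        if st[i,4]>8: print(n,st[i,4],ce[i]+[220,190],np.round(H[l==i].mean(0),4))
E
```

```text
Traceback (most recent call last):
  File "h.py", line 4, in back
    m=ctrl.camera_model(cam);K=np.array(m["intrinsics"]);E=np.array(m["extrinsics"])
ValueError: time passes only in moves, steps and waits
```

View pics/topc.png

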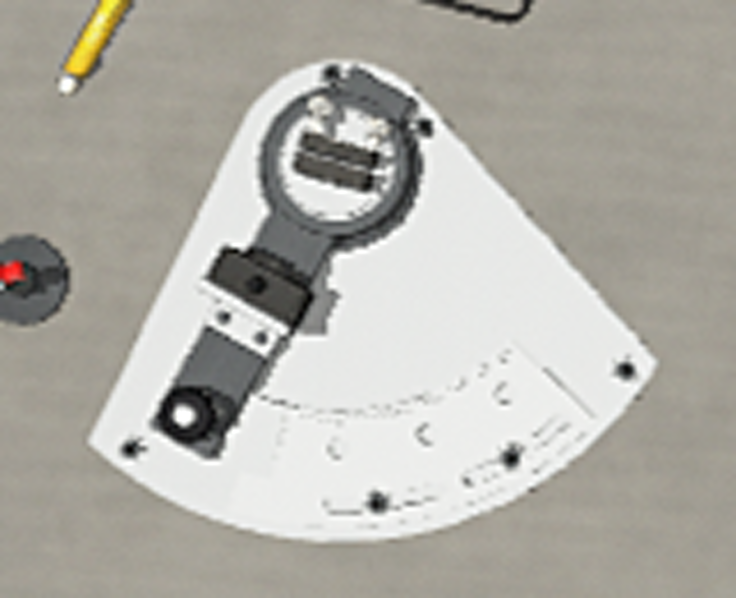

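The crop shows the knob top at (185,415), the bearing ring centre near (340,170), and faint quadrant holes at about (336,448), (424,434) and (503,393).

```bash
sed -i 's/^def back/from functools import lru_cache\n@lru_cache\ndef cm(c): return ctrl.camera_model(c)\ndef back/; s/m=ctrl.camera_model(cam)/m=cm(cam)/' h.py
python3 - <<'E'
from h import *
d=np.load("top.npy")
H=np.array([[back("top",(u+220,v+190),d[v+190,u+220]) for u in range(160)] for v in range(130)])
for lo,hi,n in((.070,.084,"knob/mirror"),(.03,.042,"bar"),(.086,.105,"det")):
    m=((H[...,2]>lo)&(H[...,2]<hi)).astype(np.uint8)
    k,l,st,ce=cv2.connectedComponentsWithStats(m)
    for i in range(1,k):
        if st[i,4]>8: print(n,st[i,4],ce[i]+[220,190],np.round(H[l==i].mean(0),4))
o=np.array([220,190])
f=lambda a:np.array(a)/4.6+o-.4
print("knob",back("top",f((184,414)),z=.0775))
for a in((336,448),(424,434),(503,393)):print("hole",back("top",f(a),z=.022))
for a in((131,448),(377,502),(512,457),(625,370),(332,73),(425,127)):print("screw",back("top",f(a),z=.015))
m=cm("top");E=np.array(m["extrinsics"]);print(-E[:3,:3].T@E[:3,3])
E
```

```text
knob/mirror 162 [291.32098765 222.65432099] [0.6079 0.169  0.0792]
knob/mirror 166 [275.22289157 251.03614458] [0.5483 0.2022 0.0805]
knob/mirror 119 [259.61344538 279.93277311] [0.4877 0.235  0.0755]
bar 567 [290.86243386 228.52910053] [0.5983 0.173  0.0372]
bar 325 [267.82153846 270.46461538] [0.5069 0.2225 0.0367]
det 14 [274.78571429 251.57142857] [0.5469 0.2016 0.0944]
det 21 [271.95238095 256.33333333] [0.5371 0.2081 0.088 ]
knob [0.48849453 0.23475328 0.0775    ]
hole [0.47071071 0.16935794 0.022     ]
hole [0.47760155 0.12735718 0.022     ]
hole [0.49732872 0.08973277 0.022     ]
screw [0.46983886 0.26857524 0.015     ]
screw [0.44461292 0.14997841 0.015     ]
screw [0.46650758 0.08527918 0.015     ]
screw [0.50846693 0.03119684 0.015     ]
screw [0.65113856 0.17294253 0.015     ]
screw [0.62512151 0.12785244 0.015     ]
[0.52572908 0.09212763 1.13714997]
```

```bash
cat >> h.py <<'E'
from scipy.spatial.transform import Rotation as R
def rel(p,phi,cmd=None):
    """shift+turn from the current (or given) pose to tool-down pose at p, tool x at yaw phi"""
    s=ctrl.get_state();P,Q=(s["eef_pos"],R.from_quat(s["tcp_rot"])) if cmd is None else (np.array(cmd[0]),R.from_euler("z",cmd[1])*R.from_euler("x",np.pi))
    T=R.from_euler("z",phi)*R.from_euler("x",np.pi)
    return np.round(np.r_[Q.inv().apply(np.array(p)-P),(Q.inv()*T).as_rotvec()],4)
E
python3 - <<'E'
from h import *
from scipy.optimize import least_squares
k=np.array([.488,.235]);hs=np.array([[.4707,.1694],[.4776,.1274],[.4973,.0897]])
f=lambda a:np.r_[np.hypot(*(k-a))-.135,np.hypot(*(hs-a).T)-.135]
r=least_squares(f,[.607,.169]);a=r.x;print(a,r.fun)
ang=lambda p:np.arctan2(p[1]-a[1],p[0]-a[0])
print(ang(k),[np.degrees((ang(h)-ang(k))) for h in hs], (ang(k)))
c=((.183,-.65),.2737)
print(rel([.55,-.25,.231],.2737+.9),rel([.488,.235,.1],ang(k)),cm("scene")["extrinsics"])
E
```

```text
[0.60591147 0.16959173] [-1.61741349e-04  2.11604545e-04  7.02602219e-05 -1.69959206e-04]
2.6351301523081254 [np.float64(-330.90059007205286), np.float64(-312.7797942209904), np.float64(-294.6446169877874)] 2.6351301523081254
[ 4.619e-01 -2.856e-01  3.000e-04  1.000e-04  0.000e+00 -9.000e-01] [ 5.3330e-01 -7.6930e-01  1.3130e-01  0.0000e+00  1.0000e-04 -2.3614e+00] [[-0.6628     -0.74876023  0.00736758  0.42946869]
 [-0.45996719  0.39935791 -0.79305955  0.28346627]
 [ 0.59086915 -0.52902871 -0.60909956  0.67293058]
 [ 0.          0.          0.          1.        ]]
```

>>> {"api": "carry_out", "payload": {"deltas": [0.05, -0.031, 0, 0, 0, -0.18, 0.1, -0.062, 0, 0, 0, -0.36, 0.15, -0.093, 0, 0, 0, -0.54, 0.2, -0.124, 0, 0, 0, -0.72, 0.25, -0.155, 0, 0, 0, -0.9]}}

```text
time: 1.52
eef_pos: [0.3824, -0.4316, 0.2316]
tcp_rot: [0.831, 0.556, 0.0, 0.0]
contact_force: [0.1, -0.1, 0.5]
opening: 0.999
finger_force: 0.0
```

```bash
python3 -c "
from h import *
print(ctrl.get_state()['eef_pos'],rel([.55,-.2,.231],1.9),rel([.488,.235,.14],2.635))"
```

```text
[ 0.38240518 -0.43156245  0.23163196] [ 2.780e-01  6.660e-02  6.000e-04  5.000e-04  6.000e-04 -7.206e-01] [ 6.5650e-01 -1.5670e-01  9.1300e-02  3.0000e-04  8.0000e-04 -1.4556e+00]
```

>>> {"api": "carry_out", "payload": {"deltas": [0.05, 0.01, 0, 0, 0, -0.15, 0.1, 0.02, 0, 0, 0, -0.29, 0.15, 0.03, 0, 0, 0, -0.43, 0.2, 0.04, 0, 0, 0, -0.57, 0.25, 0.05, 0, 0, 0, -0.7]}}

```text
time: 2.15
eef_pos: [0.5249, -0.2203, 0.2317]
tcp_rot: [0.591, 0.807, 0.0, 0.0]
contact_force: [0.1, -0.7, 0.2]
opening: 1.003
finger_force: 0.0
```

```bash
python3 -c "
from h import *
print(ctrl.get_state()['eef_pos'],rel([.488,.235,.14],2.635))"
```

```text
[ 0.52493657 -0.22032722  0.23165156] [ 4.452e-01  1.025e-01  9.140e-02  3.000e-04  8.000e-04 -7.569e-01]
```

>>> {"api": "carry_out", "payload": {"deltas": [0.05, 0.012, 0, 0, 0, -0.13, 0.1, 0.025, 0, 0, 0, -0.26, 0.15, 0.037, 0, 0, 0, -0.4, 0.21, 0.05, 0, 0, 0, -0.55, 0.27, 0.062, 0, 0, 0, -0.7]}}

```text
time: 2.78
eef_pos: [0.5024, 0.0561, 0.2317]
tcp_rot: [0.278, 0.961, 0.0, 0.001]
contact_force: [0.8, 0.6, -0.1]
opening: 1.0
finger_force: 0.0
```

```bash
python3 -c "
from h import *
print(ctrl.get_state()['eef_pos'],rel([.488,.235,.14],2.635))"
```

```text
[0.50242148 0.05612513 0.23172925] [ 0.1078  0.1435  0.0917  0.0006  0.001  -0.0569]
```

>>> {"api": "carry_out", "payload": {"deltas": [0.03, 0.04, 0, 0, 0, -0.02, 0.06, 0.08, 0.0, 0, 0, -0.03, 0.085, 0.115, 0.03, 0, 0, -0.04, 0.097, 0.132, 0.06, 0, 0, -0.04, 0.097, 0.132, 0.085, 0, 0, -0.04], "grip": 65}}

```text
time: 3.4
eef_pos: [0.4913, 0.2195, 0.1453]
tcp_rot: [0.259, 0.966, 0.0, -0.0]
contact_force: [1.2, -0.2, -0.1]
opening: 0.653
finger_force: 0.0
```

>>> {"api": "carry_out", "payload": {"deltas": [0, 0, 0, 0, 0, 0]}}

```text
time: 3.52
eef_pos: [0.4901, 0.2178, 0.1441]
tcp_rot: [0.261, 0.965, -0.001, -0.002]
contact_force: [-0.1, 0.3, -0.5]
opening: 0.65
finger_force: 0.0
```

```bash
python3 - <<'E'
from h import *
s=ctrl.get_state();print(s['eef_pos'],rel([.488,.235,.044],2.635))
im,d=ctrl.read_camera("scene");u,v=map(int,proj("scene",[.49,.23,.1]))
np.set_printoptions(suppress=True)
c=im[v-60:v+60,u-80:u+80,::-1];cv2.imwrite("pics/s1.png",cv2.resize(c,None,fx=5,fy=5,interpolation=cv2.INTER_CUBIC))
print(u-80,v-60,proj("scene",[.488,.235,.0775]),proj("scene",s['eef_pos']))
E
```

```text
[0.49013694 0.21777172 0.1440549 ] [ 0.0101  0.0142  0.1    -0.0036 -0.0038 -0.0205]
198 226 [277.00150394 297.88610098] [282.66810852 263.15304598]
```

View pics/s1.png

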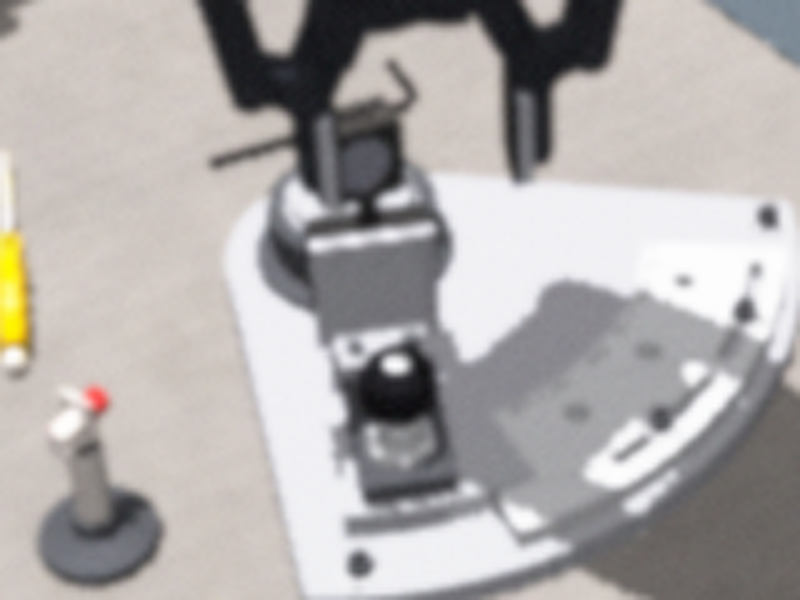

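The scene view shows the knob top at (277.4,298.4) in the full image, against a projected (277,297.9). The open fingers are above it and about 14 mm off to one side. The first hole shows near (313,308).

>>> {"api": "carry_out", "payload": {"deltas": [0.009, 0.0142, 0.0, 0.0036, 0.0038, -0.0205, 0.0101, 0.0142, 0.03, -0.0036, -0.0038, -0.0205, 0.0101, 0.0142, 0.06, -0.0036, -0.0038, -0.0205, 0.0101, 0.0142, 0.085, -0.0036, -0.0038, -0.0205, 0.0101, 0.0142, 0.097, -0.0036, -0.0038, -0.0205]}}

```text
time: 4.2
eef_pos: [0.4907, 0.2358, 0.0493]
tcp_rot: [0.251, 0.968, 0.001, 0.002]
contact_force: [-0.6, -0.0, -0.2]
opening: 0.652
finger_force: 0.0
```

>>> {"api": "carry_out", "payload": {"deltas": [0, 0, 0, 0, 0, 0]}}

```text
time: 4.32
eef_pos: [0.4906, 0.2356, 0.0496]
tcp_rot: [0.251, 0.968, 0.001, 0.002]
contact_force: [-0.1, -0.8, 0.1]
opening: 0.646
finger_force: 0.0
```

```bash
python3 - <<'E'
from h import *
s=ctrl.get_state();print(s['eef_pos'],s['contact_force'],rel([.488,.235,.045],2.635))
for p in((577,412),(649,350)):
    h=back("scene",np.array(p)/5+[198,226]-.4,z=.022);print(h,np.degrees(np.arctan2(h[1]-.1696,h[0]-.6059)%(2*np.pi)-2.635))
E
```

```text
[0.49057601 0.23558344 0.04957712] [-0.09630989 -0.78542301  0.07775772] [ 0.002  -0.0018  0.0046  0.0036  0.0037 -0.0004]
[0.4706191  0.16835733 0.022     ] 29.551917727037132
[0.47734645 0.1263017  0.022     ] 47.63973291837073
```

>>> {"api": "carry_out", "payload": {"deltas": [0.002, -0.0015, 0.0045, 0.0036, 0.0037, 0, 0.002, -0.0015, 0.0045, 0.0036, 0.0037, 0, 0.002, -0.0015, 0.0045, 0.0036, 0.0037, 0, 0.002, -0.0015, 0.0045, 0.0036, 0.0037, 0, 0.002, -0.0015, 0.0045, 0.0036, 0.0037, 0], "grip": 0, "grip_force": 50}}

```text
time: 4.95
eef_pos: [0.4883, 0.2351, 0.0456]
tcp_rot: [0.251, 0.968, 0.0, 0.0]
contact_force: [-2.5, 1.0, 5.9]
opening: 0.284
finger_force: 49.3
```

```bash
python3 - <<'E'
from h import *
s=ctrl.get_state();print(s['eef_pos'],s['contact_force'],s['opening']*85,s['finger_force'])
E
```

```text
[0.48830577 0.23512651 0.04563475] [-2.46818621  1.01575032  5.90849508] 24.129556957959203 49.25932771526277
```

>>> {"api": "carry_out", "payload": {"deltas": [0, 0, -0.003, 0, 0, 0, 0, 0, -0.006, 0, 0, 0, 0, 0, -0.009, 0, 0, 0, 0, 0, -0.0125, 0, 0, 0, 0, 0, -0.0125, 0, 0, 0]}}

```text
time: 5.58
eef_pos: [0.4877, 0.2345, 0.0569]
tcp_rot: [0.251, 0.968, -0.0, -0.0]
contact_force: [5.3, -2.5, -10.2]
opening: 0.279
finger_force: 49.6
```

```bash
python3 - <<'E'
from h import *
s=ctrl.get_state();print(s['eef_pos'],s['contact_force'],s['opening']*85,s['finger_force'])
im,d=ctrl.read_camera("scene")
c=im[226:346,198:358,::-1];cv2.imwrite("pics/s2.png",cv2.resize(c,None,fx=5,fy=5,interpolation=cv2.INTER_CUBIC))
a=np.array([.6059,.1696]);P0=s['eef_pos'];ph0=2.635
v=P0[:2]-a
for k in range(1,11):
    t=np.radians(2.4*k);w=a+R.from_euler('z',t).as_matrix()[:2,:2]@v
    print(rel([*w,P0[2]],ph0+t,(P0,ph0)))
E
```

```text
[0.48765923 0.23446375 0.05693772] [  5.31328467  -2.47532113 -10.23163623] 23.740177880324104 49.560561664402485
[-0.0001 -0.0056 -0.     -0.      0.     -0.0419]
[-0.0005 -0.0113 -0.     -0.      0.     -0.0838]
[-0.0011 -0.0169 -0.      0.      0.     -0.1257]
[-0.002  -0.0225 -0.     -0.      0.     -0.1676]
[-0.0031 -0.028  -0.     -0.      0.     -0.2094]
[-0.0044 -0.0335 -0.     -0.      0.     -0.2513]
[-0.0059 -0.039  -0.     -0.      0.     -0.2932]
[-0.0077 -0.0443 -0.      0.      0.     -0.3351]
[-0.0097 -0.0496 -0.     -0.      0.     -0.377 ]
[-0.0119 -0.0548 -0.      0.      0.     -0.4189]
```

View pics/s2.png

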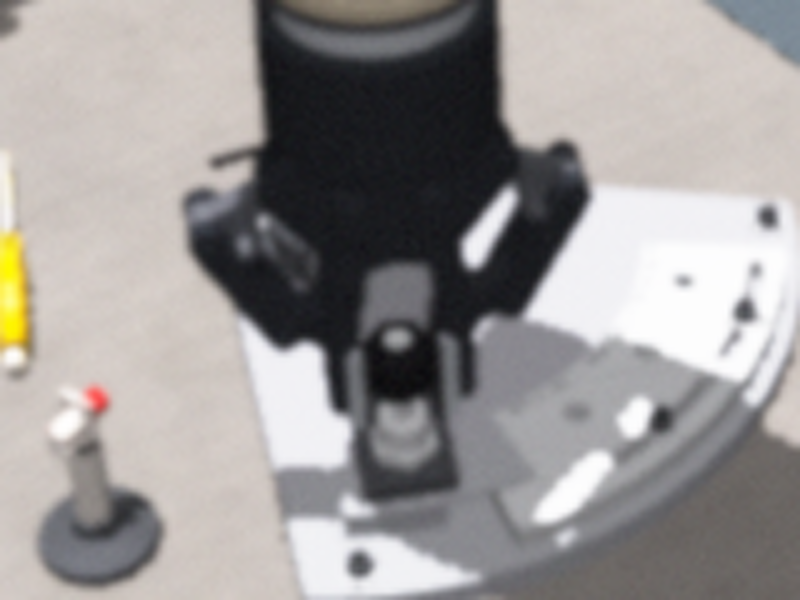

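The knob is up (top now at (397,337) in the crop) and carries the spring load of about 10 N. Next I swing 12° plus 12°.

>>> {"api": "carry_out", "payload": {"deltas": [-0.0001, -0.0056, -0.001, 0, 0, -0.042, -0.0005, -0.0113, -0.001, 0, 0, -0.084, -0.0011, -0.0169, -0.001, 0, 0, -0.126, -0.002, -0.0225, -0.001, 0, 0, -0.168, -0.0031, -0.028, -0.001, 0, 0, -0.209]}}

```text
time: 6.25
eef_pos: [0.4769, 0.209, 0.058]
tcp_rot: [0.148, 0.989, 0.0, 0.0]
contact_force: [5.5, 0.9, -11.2]
opening: 0.279
finger_force: 49.6
```

```bash
python3 - <<'E'
from h import *
s=ctrl.get_state();p=s['eef_pos'];print(p,np.round(s['contact_force'],1),s['opening']*85,s['finger_force'])
v=p[:2]-[.6059,.1696];print(np.hypot(*v),np.degrees(np.arctan2(v[1],v[0])-2.635))
E
```

```text
[0.47686656 0.20895728 0.0580415 ] [  5.5   0.9 -11.2] 23.745953524837553 49.56112048588693
0.13490227912411246 12.06306993409602
```

>>> {"api": "carry_out", "payload": {"deltas": [-0.0001, -0.0056, 0, 0, 0, -0.042, -0.0005, -0.0113, 0, 0, 0, -0.084, -0.0011, -0.0169, 0, 0, 0, -0.126, -0.002, -0.0225, 0, 0, 0, -0.168, -0.003, -0.027, 0, 0, 0, -0.202]}}

```text
time: 6.88
eef_pos: [0.4716, 0.1825, 0.058]
tcp_rot: [0.048, 0.999, 0.001, -0.0]
contact_force: [4.8, 0.7, -11.3]
opening: 0.279
finger_force: 49.6
```

>>> {"api": "carry_out", "payload": {"deltas": [0, 0, 0.001, 0, 0, 0, 0, 0, 0.003, 0, 0, 0, 0, 0, 0.0045, 0, 0, 0]}}

```text
time: 7.25
eef_pos: [0.4716, 0.1823, 0.0536]
tcp_rot: [0.048, 0.999, -0.0, -0.0]
contact_force: [1.6, -1.2, -3.5]
opening: 0.279
finger_force: 50.3
```

```bash
python3 - <<'E'
from h import *
s=ctrl.get_state();p=s['eef_pos'];print(p,np.round(s['contact_force'],1),s['opening']*85,s['finger_force'])
v=p[:2]-[.6059,.1696];print(np.hypot(*v),np.degrees(np.arctan2(v[1],v[0])%(2*np.pi)-2.635))
E
```

```text
[0.47162274 0.1822672  0.05364049] [ 1.6 -1.2 -3.5] 23.682425063152472 50.308920331299305
0.13487342827256965 23.636507093533254
```

Pin resting on the quadrant at about 23.6°. Now I open the fingers.

>>> {"api": "carry_out", "payload": {"deltas": [0, 0, 0, 0, 0, 0, 0, 0, 0, 0, 0, 0, 0, 0, 0, 0, 0, 0, 0, 0, 0, 0, 0, 0], "grip": 62}}

```text
time: 7.75
eef_pos: [0.4721, 0.1824, 0.0543]
tcp_rot: [0.048, 0.999, 0.0, 0.0]
contact_force: [0.0, -0.4, 0.4]
opening: 0.624
finger_force: 0.0
```

```bash
python3 - <<'E'
from h import *
s=ctrl.get_state();p=s['eef_pos'];print(p,np.round(s['contact_force'],1),s['opening']*85,s['finger_force'])
im,d=ctrl.read_camera("scene")
c=im[226:346,198:358,::-1];cv2.imwrite("pics/s3.png",cv2.resize(c,None,fx=5,fy=5,interpolation=cv2.INTER_CUBIC))
a=np.array([.6059,.1696]);t=np.radians(23.6)+2.635;u=np.array([np.cos(t),np.sin(t)])
print(rel([*(a+.137*u),.028],t))
E
```

```text
[0.47214983 0.18236861 0.05429137] [ 0.  -0.4  0.4] 53.00858527363521 0.0
[ 0.0026 -0.      0.0262  0.0001  0.0005 -0.0017]
```

View pics/s3.png

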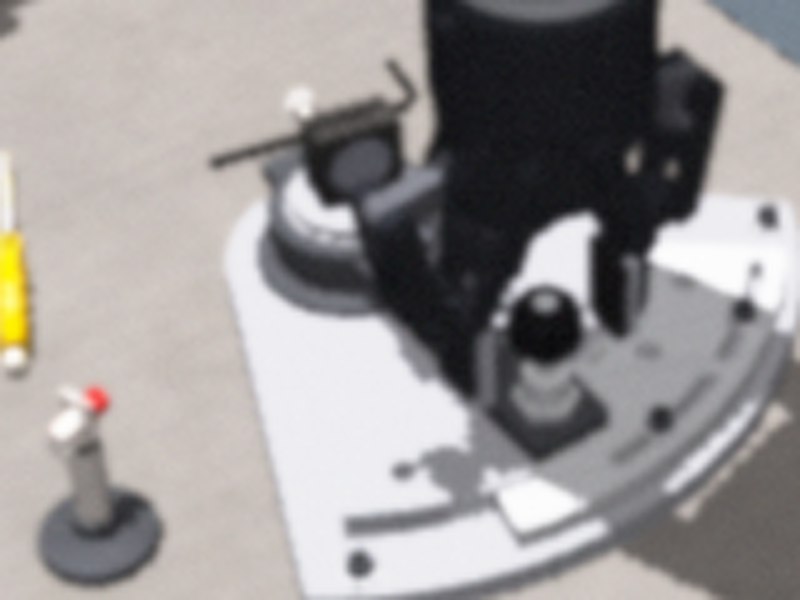

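>>> {"api": "carry_out", "payload": {"deltas": [0.003, 0, 0.008, 0, 0, 0, 0.003, 0, 0.015, 0, 0, 0, 0.003, 0, 0.021, 0, 0, 0, 0.003, 0, 0.025, 0, 0, 0, 0.003, 0, 0.0275, 0, 0, 0]}}

```text
time: 8.43
eef_pos: [0.4688, 0.1825, 0.0259]
tcp_rot: [0.048, 0.999, -0.0, -0.0]
contact_force: [-0.5, 0.1, 0.1]
opening: 0.623
finger_force: 0.0
```

```bash
cat >> h.py <<'E'
def st():
    s=ctrl.get_state();p=s['eef_pos'];v=p[:2]-[.6059,.1696];f=s['contact_force']
    t=np.arctan2(v[1],v[0]);tg=np.array([-np.sin(t),np.cos(t)])
    print(round(s['time'],2),"z",np.round(p[2],4),"r",np.round(np.hypot(*v),4),"deg",np.round(np.degrees(t%(2*np.pi)-2.635),2),"yaw",np.round(np.degrees(2*np.arctan2(s['tcp_rot'][1],s['tcp_rot'][0])-2.635),2),"f",np.round(f,1),"tang",round(f[:2]@tg,1),"open",round(s['opening']*85,1))
E
python3 -c "
from h import *
st()"
```

```text
8.43 z 0.0259 r 0.1377 deg 23.66 yaw 23.51 f [-0.5  0.1  0.1] tang -0.1 open 53.0
```

>>> {"api": "carry_out", "payload": {"deltas": [0, -0.0015, 0, 0, 0, -0.01, 0, -0.003, 0, 0, 0, -0.02, -0.0001, -0.0045, 0, 0, 0, -0.031, -0.0001, -0.006, 0, 0, 0, -0.042, -0.0002, -0.0072, 0, 0, 0, -0.0525]}}

```text
time: 9.05
eef_pos: [0.4685, 0.1752, 0.0264]
tcp_rot: [0.022, 1.0, -0.0, 0.0]
contact_force: [-0.1, -0.4, -1.1]
opening: 0.62
finger_force: 0.0
```

>>> {"api": "carry_out", "payload": {"deltas": [0, -0.0006, 0, 0, 0, -0.004, 0, -0.0012, 0, 0, 0, -0.0085, 0, -0.0018, 0, 0, 0, -0.013, 0, -0.0024, 0, 0, 0, -0.0175]}}

```text
time: 9.55
eef_pos: [0.4685, 0.1734, 0.0264]
tcp_rot: [0.013, 1.0, 0.001, 0.0]
contact_force: [1.0, 3.8, -0.1]
opening: 0.621
finger_force: 1.9
```

```bash
python3 -c "
from h import *
st()"
```

```text
9.55 z 0.0264 r 0.1375 deg 27.43 yaw 27.49 f [ 1.   3.8 -0.1] tang -3.9 open 52.8
```

>>> {"api": "carry_out", "payload": {"deltas": [0, -0.0006, 0, 0, 0, -0.004, 0, -0.0012, 0, 0, 0, -0.0085, 0, -0.0018, 0, 0, 0, -0.013, 0, -0.0024, 0, 0, 0, -0.0175]}}

```text
time: 10.05
eef_pos: [0.4686, 0.1717, 0.0264]
tcp_rot: [0.005, 1.0, 0.001, 0.001]
contact_force: [1.7, 5.9, -1.8]
opening: 0.618
finger_force: 3.1
```

>>> {"api": "carry_out", "payload": {"deltas": [0, -0.0006, 0, 0, 0, -0.004, 0, -0.0012, 0, 0, 0, -0.0085, 0, -0.0018, 0, 0, 0, -0.013, 0, -0.0024, 0, 0, 0, -0.0175]}}

```text
time: 10.55
eef_pos: [0.4686, 0.1693, 0.0264]
tcp_rot: [-0.004, 1.0, 0.001, 0.001]
contact_force: [1.4, 7.1, -2.5]
opening: 0.622
finger_force: 3.6
```

```bash
python3 - <<'E'
from h import *
st()
im,d=ctrl.read_camera("scene")
c=im[226:346,198:358,::-1];cv2.imwrite("pics/s4.png",cv2.resize(c,None,fx=5,fy=5,interpolation=cv2.INTER_CUBIC))
for g in(26,28,30):
    t=np.radians(g)+2.635;print(g,[5*(proj("scene",[.6059+.135*np.cos(t),.1696+.135*np.sin(t),z])-[198,226])for z in(.0775,.0855)])
E
```

```text
10.55 z 0.0264 r 0.1373 deg 29.14 yaw 29.47 f [ 1.4  7.1 -2.5] tang -7.1 open 52.8
26 [array([556.37392133, 308.45009838]), array([556.29267654, 291.58292828])]
28 [array([566.81938001, 302.69242341]), array([566.80136101, 285.84048071])]
30 [array([576.90375885, 296.72635518]), array([576.94641625, 279.89034787])]
```

View pics/s4.png

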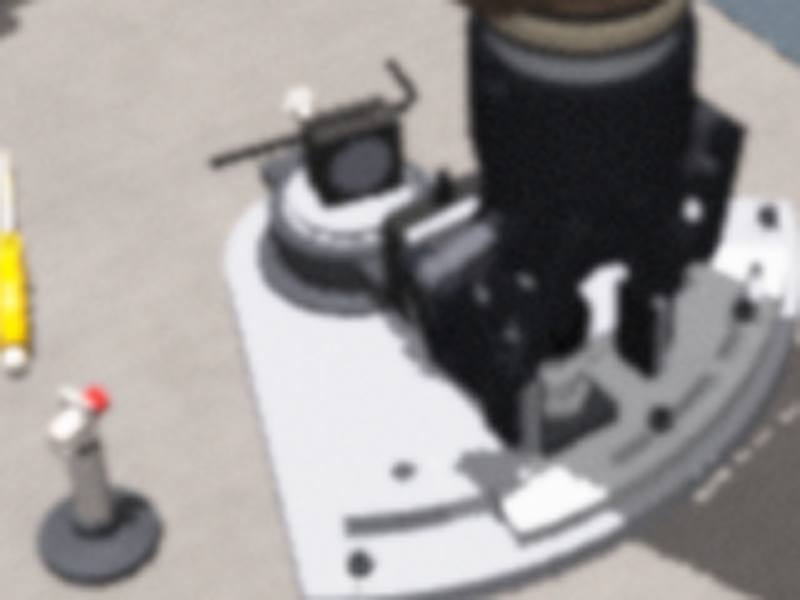

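The finger is against the bar, pushing steadily at 6–7 N while the arm moves (bar and barrel now at about (570,395)). I continue gently.

>>> {"api": "carry_out", "payload": {"deltas": [0, -0.0006, 0, 0, 0, -0.004, 0, -0.0012, 0, 0, 0, -0.0085, 0, -0.0018, 0, 0, 0, -0.013, 0, -0.0024, 0, 0, 0, -0.0175]}}

```text
time: 11.1
eef_pos: [0.4686, 0.1669, 0.0264]
tcp_rot: [-0.013, 1.0, 0.001, 0.001]
contact_force: [1.3, 6.1, -2.3]
opening: 0.622
finger_force: 2.9
```

>>> {"api": "carry_out", "payload": {"deltas": [0, -0.0006, 0, 0, 0, -0.004, 0, -0.0012, 0, 0, 0, -0.0085, 0, -0.0018, 0, 0, 0, -0.013]}}

```text
time: 11.48
eef_pos: [0.4686, 0.1651, 0.0263]
tcp_rot: [-0.019, 1.0, 0.001, 0.001]
contact_force: [1.3, 5.8, -2.0]
opening: 0.622
finger_force: 2.9
```

```bash
python3 -c "
from h import *
st()"
```

```text
11.47 z 0.0263 r 0.1374 deg 30.89 yaw 31.21 f [ 1.3  5.8 -2. ] tang -5.7 open 52.9
```

>>> {"api": "carry_out", "payload": {"deltas": [0, -0.0005, 0, 0, 0, -0.0036, 0, -0.001, 0, 0, 0, -0.0073, 0, -0.0015, 0, 0, 0, -0.011]}}

```text
time: 11.85
eef_pos: [0.4687, 0.1636, 0.0264]
tcp_rot: [-0.025, 1.0, 0.001, 0.001]
contact_force: [1.2, 7.1, -1.2]
opening: 0.622
finger_force: 3.2
```

>>> {"api": "carry_out", "payload": {"deltas": [0, -0.0004, 0, 0, 0, -0.003, 0, -0.0008, 0, 0, 0, -0.006]}}

```text
time: 12.1
eef_pos: [0.4687, 0.1628, 0.0264]
tcp_rot: [-0.028, 1.0, 0.001, 0.001]
contact_force: [0.8, 6.7, -1.9]
opening: 0.621
finger_force: 3.3
```

>>> {"api": "carry_out", "payload": {"deltas": [0, -0.0004, 0, 0, 0, -0.003, 0, -0.0008, 0, 0, 0, -0.006]}}

```text
time: 12.35
eef_pos: [0.4687, 0.1619, 0.0264]
tcp_rot: [-0.031, 1.0, 0.001, 0.001]
contact_force: [1.0, 6.7, -2.0]
opening: 0.625
finger_force: 3.1
```

Now at about 28.4°. I continue in steps of less than 1 mm.

>>> {"api": "carry_out", "payload": {"deltas": [0, -0.0004, 0, 0, 0, -0.003, 0, -0.0008, 0, 0, 0, -0.006]}}

```text
time: 12.6
eef_pos: [0.4686, 0.1606, 0.0263]
tcp_rot: [-0.034, 0.999, 0.0, 0.0]
contact_force: [-0.7, 0.2, 0.8]
opening: 0.619
finger_force: 0.0
```

```bash
python3 -c "
from h import *
st()"
```

```text
12.6 z 0.0263 r 0.1376 deg 32.8 yaw 32.95 f [-0.7  0.2  0.8] tang -0.3 open 52.6
```

The force dropped to zero, which suggests the pin has caught. I'll nudge once more to feel the rise, then look.

>>> {"api": "carry_out", "payload": {"deltas": [0, -0.0004, 0, 0, 0, -0.003, 0, -0.0008, 0, 0, 0, -0.006]}}

```text
time: 12.85
eef_pos: [0.4685, 0.159, 0.0263]
tcp_rot: [-0.037, 0.999, -0.0, -0.0]
contact_force: [-0.1, 1.4, -0.0]
opening: 0.617
finger_force: 0.5
```

```bash
python3 - <<'E'
from h import *
st()
im,d=ctrl.read_camera("scene")
c=im[262:322,268:348,::-1];c=cv2.convertScaleAbs(c,alpha=2.0,beta=10);cv2.imwrite("pics/s5.png",cv2.resize(c,None,fx=8,fy=8,interpolation=cv2.INTER_CUBIC))
for g in(28,29,30):
    t=np.radians(g)+2.635;print(g,[8*(proj("scene",[.6059+.135*np.cos(t),.1696+.135*np.sin(t),z])-[268,262])for z in(.037,.0775,.0855)])
E
```

```text
12.85 z 0.0263 r 0.1378 deg 33.43 yaw 33.29 f [-0.1  1.4 -0. ] tang -1.4 open 52.4
28 [array([347.05181458, 327.99462702]), array([346.91100802, 196.30787746]), array([346.88217761, 169.34476914])]
29 [array([354.95321546, 323.20783448]), array([355.05201485, 191.57558292]), array([355.07224313, 164.62508202])]
30 [array([362.71263879, 318.33865686]), array([363.04601416, 186.76216829]), array([363.11426599, 159.8245566 ])]
```

View pics/s5.png

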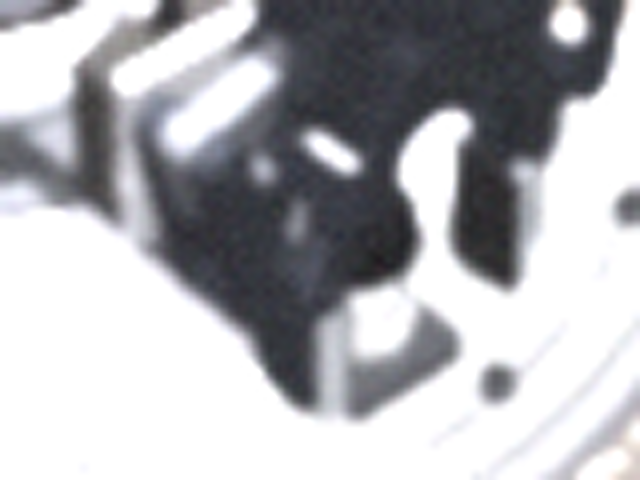

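The knob's right edge is at about (415,240) with its widest row near 240. That matches the home height (predicted about 222) rather than riding (about 195). One more small nudge to feel it.

>>> {"api": "carry_out", "payload": {"deltas": [0, -0.0004, 0, 0, 0, -0.003, 0, -0.0006, 0, 0, 0, -0.004]}}

```text
time: 13.15
eef_pos: [0.4686, 0.1585, 0.0263]
tcp_rot: [-0.039, 0.999, -0.0, -0.0]
contact_force: [-0.7, 0.5, 0.0]
opening: 0.617
finger_force: 0.5
```

>>> {"api": "carry_out", "payload": {"deltas": [0, -0.0004, 0, 0, 0, -0.003, 0, -0.0006, 0, 0, 0, -0.004]}}

```text
time: 13.4
eef_pos: [0.4686, 0.158, 0.0263]
tcp_rot: [-0.041, 0.999, -0.0, -0.0]
contact_force: [-0.3, 1.2, 0.5]
opening: 0.622
finger_force: 0.5
```

About 1.1 N is bearing friction alone, with no pin drag, so the pin is in the hole and within its play. I'll back off, rise and check.

>>> {"api": "carry_out", "payload": {"deltas": [0, 0.004, 0, 0, 0, 0, 0, 0.008, 0, 0, 0, 0, 0, 0.009, -0.02, 0, 0, 0, 0, 0.009, -0.06, 0, 0, 0, 0, 0.009, -0.11, 0, 0, 0]}}

```text
time: 14.02
eef_pos: [0.4668, 0.167, 0.1363]
tcp_rot: [-0.041, 0.999, -0.0, -0.001]
contact_force: [1.2, -0.8, 0.4]
opening: 0.618
finger_force: 0.0
```

>>> {"api": "carry_out", "payload": {"deltas": [0, -0.05, -0.02, 0, 0, 0, 0, -0.11, -0.03, 0, 0, 0, 0, -0.17, -0.03, 0, 0, 0, 0, -0.22, -0.03, 0, 0, 0, 0, -0.22, -0.03, 0, 0, 0]}}

```text
time: 14.65
eef_pos: [0.4863, -0.055, 0.1666]
tcp_rot: [-0.039, 0.999, -0.0, 0.0]
contact_force: [0.0, 0.1, 0.3]
opening: 0.621
finger_force: 0.0
```

```bash
python3 - <<'E'
from h import *
st()
im,d=ctrl.read_camera("scene")
c=im[226:346,198:358,::-1];cv2.imwrite("pics/s6.png",cv2.resize(c,None,fx=5,fy=5,interpolation=cv2.INTER_CUBIC))
for g in(28,30,32):
    t=np.radians(g)+2.635;print(g,[5*(proj("scene",[.6059+.135*np.cos(t),.1696+.135*np.sin(t),z])-[198,226])for z in(.0775,.0855)])
im,d=ctrl.read_camera("top");ds=np.load("top.npy")
H=np.array([[back("top",(u+220,v+190),d[v+190,u+220]) for u in range(160)] for v in range(130)])
m=((H[...,2]>.065)&(H[...,2]<.095)).astype(np.uint8)
k,l,s,ce=cv2.connectedComponentsWithStats(m)
for i in range(1,k):
    if s[i,4]>8:
        p=H[l==i].mean(0);print(s[i,4],np.round(p,4),np.percentile(H[l==i][:,2],[10,50,90]).round(4),np.degrees(np.arctan2(p[1]-.1696,p[0]-.6059)%(2*np.pi)-2.635))
E
```

```text
14.65 z 0.1666 r 0.2545 deg 90.99 yaw 33.46 f [0.  0.1 0.3] tang -0.0 open 52.8
28 [array([566.81938001, 302.69242341]), array([566.80136101, 285.84048071])]
30 [array([576.90375885, 296.72635518]), array([576.94641625, 279.89034787])]
32 [array([586.61453218, 290.56315857]), array([586.71524325, 273.74378704])]
173 [0.6076 0.1688 0.0793] [0.0754 0.0798 0.0828] 183.56077399590419
260 [0.5372 0.168  0.0821] [0.078  0.0824 0.0862] 30.399351050635495
129 [0.4706 0.1668 0.075 ] [0.071  0.0755 0.0782] 30.19005684166232
```

View pics/s6.png

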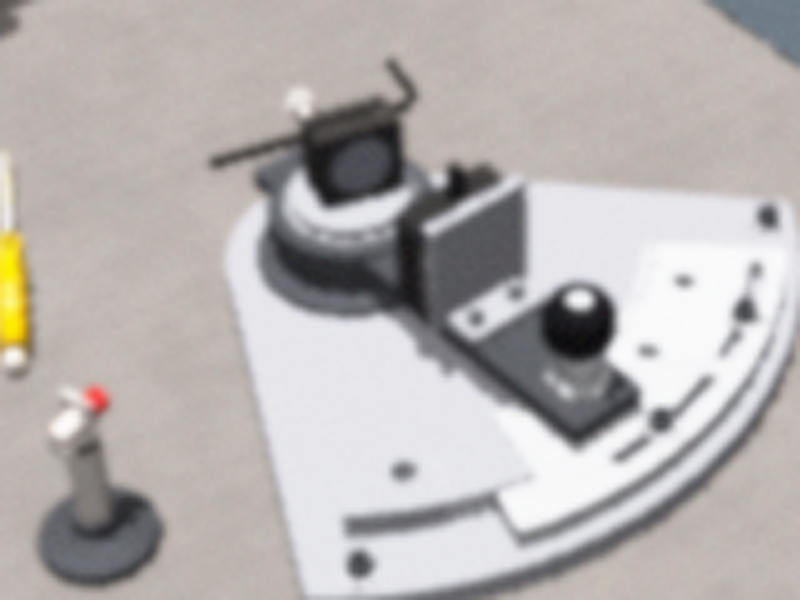

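The knob top is at (578,298), matching the home height at 30° (predicted (577,297)), and the top camera's depth equals the parked value. The pin is home in the first hole and nothing else has moved.

```bash
python3 -c "
from plant import ctrl
print(ctrl.sign_off())"
```

```text
the job is handed in; nothing more can be done
None
```

The detector arm is in the quadrant's first hole, about 30° from parking, with the pin fully home by camera check. The robot is clear of everything and the job was handed in at about 15 s.

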